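# Set out the porch console for the morning ride

## Robot

A 7-joint arm with a two-finger parallel gripper is mounted at the origin on the work surface. World frame = base frame: x ahead of the robot, y to its left, z up, the work surface at z = 0. Lengths are in m, angles in rad, forces in N, time in s.
With the tool pointing down it reaches from about 0.425 to 0.825 m from the base axis. Payload 3.6 kg.
Tool frame: the origin (TCP) lies midway between the tips of the shut fingers; the grasp point (between the pads) lies 19 mm behind it (robot.hold_point_z is the distance from the TCP to the grasp point, in m); z points along the fingers, x is the direction in which the jaws open and shut, and the axes are right-handed (so a half turn about z gives the same grasp; the last joint's range is limited). The gripper opens to 93 mm and grips with 3 to 60 N. Pads are 15 mm wide; open, the fingers measure 128 mm over their backs; the gripper's body (75 mm by 188 mm) begins 65 mm behind the grasp point.
Start: joints at [-1.22, 0.615, -0.013, 1.423, 0.008, 1.103, -0.04], TCP at [0.239, 0.604, 0.183] pointing down, gripper open.
Joint ranges: [-3.12, 3.12], [-0.3, 2.06], [-1.34, 1.32], [0.26, 2.42], [-1.36, 4.5], [0.01, 1.98], [-2.84, 2.84]. Speed limits (rad/s): [2.79, 2.79, 3.14, 3.14, 3.14, 3.14, 3.14].

## Interface

Orientations are given as a unit quaternion [x, y, z, w].
In Python, from bench import robot, effector, imaging gives the robot as it stands. Calls block until the motion is done:
- robot.move_ptp(position, orientation): joint-space move of the TCP to a pose.
- robot.move_linear(position, rot=None, speed=0.15): straight line of the TCP; rot=None keeps the orientation; speed is the mean speed in m/s.
- robot.move_j(angles): joint-space move.
- effector.gripper_open() and effector.grab(newtons=None): open the fingers fully, or close them until they stop; newtons is the grip in N (None keeps the last).
- robot.hold(seconds).
- robot.inverse_kinematics(position, orientation): joint angles nearest the present ones, or None.
- robot.read_state(): the state.
- imaging.get_image(name): name is "scene" or "top" or "wrist"; returns a dict with "img" (480x640x3 uint8, red, green, blue), "mtx" (3x3 intrinsics, pixels), "k1" (the pictures are not rectified: a ray, as slopes to the right and down, at radius r is drawn at 1 + k1 r^2 times it, then the intrinsics apply), "T" (4x4, takes a point from camera to world coordinates). Camera axes: x right, y down, z forward; pixel columns grow to the right and rows downward; lengths in m; the calibration is good to about 2 mm. A picture is of the moment at which its call begins. There is no depth.
A pose or a line that the arm cannot do raises robot.IKError and nothing moves.
- robot.close_job(): hands the job in, once; it reports no verdict.
The state is a dict: "t": time; "joint_pos": joint angles; "qd": joint speeds; "tau": joint torques, N m; "tcp_pos": TCP position; "eef_rot": TCP orientation; "wrist_force": force on the tool from outside, world axes, zero at the start; "ft_torque": the same for the moment, N m; "finger_gap": opening from 0.0 (shut) to 1.0 (fully open).
Only numpy, scipy, OpenCV 4.12 (cv2) and the standard library are available. Lean on these libraries where they do the work, as an engineer would, in place of code of your own. Each camera call takes 0.05 s, during which the arm holds its last target.

## Task

Set the console out for the morning ride: stand the canister upright in the middle of the cork coaster and lay the clothes peg flat on the centre of its cap; lay the longer of the two keys flat inside the beech tray; and stand the bike light, lens up, directly to the left of the bowl (as seen from the robot), with about 3 cm between light and bowl. Leave the shorter key and the glasses case where they are, and let go of everything at the end.

Things in the scene. Friction and masses are not known exactly. Their poses are not given: they have to be found in the camera images.
- canister: Plain aluminium canister with a ribbed twist cap, standing upright: round, 50 mm diameter, 60 mm high, flat top, about 140 g. Origin at the centre of its underside, z axis up. To be moved onto the coaster; it starts somewhere in the row nearest the robot.
- light: Teal plastic bike light, a round puck lying lens up: 40 mm diameter, 28 mm high (the lower 24 mm is the straight-sided teal body, the top 4 mm a clear lens 32 mm across), about 60 g. Origin at the centre of its underside, z axis up. To be moved to the left of the bowl; starts in the row nearest the robot.
- peg: Stainless clothes peg lying flat: 64 mm long (x axis, from the splayed handle end at -x to the jaws at +x), 14 mm wide over its straight middle 40 mm (y axis), 10 mm high (the spring pin in the middle 11 mm), about 25 g. Origin at the centre of its underside, z axis up; grip it across y at the middle. To be laid on the canister's cap, in either direction; starts in the row nearest the robot.
- long_key: The longer steel key, lying flat: 84 mm long along x, 6 mm thick, about 40 g. Origin at mid-length on its underside, z axis up. The rectangular bow (handle end, 28 mm long by 26 mm wide, with a slot in it) is centred 28 mm from the origin towards -x and is gripped across y; the blade, 8 mm wide, runs to +x and has teeth on its -y side. To be laid in the tray; starts in the row nearest the robot.
- short_key: The shorter steel key, of the same style: 54 mm long along x, bow 22 mm wide, 6 mm thick. Origin at mid-length on its underside. Not to be moved; it lies in the row nearest the robot, among the things to be moved.
- tray: Small rectangular beech tray, fixed: outside 100 mm (x axis) by 130 mm (y axis), 16 mm high, walls and floor 5 mm thick, so the inside is 90 by 120 mm and its floor is 5 mm above the origin. Origin at the centre of its underside. In the second row; it may be turned a little.
- bowl: Round cream ceramic bowl, fixed: 100 mm across the rim, 45 mm high. Origin at the centre of its underside; its x axis points away from the robot and its y axis to the left as seen from the robot (world x and y). The light belongs on its left (+y) side, level with its centre in x; a 3 cm gap puts the light's centre 100 mm from the bowl's centre. In the second row.
- coaster: Round cork coaster, fixed: 90 mm diameter, 4 mm thick. Origin at the centre of its underside. In the second row.
- case: Grey glasses case, 55 mm by 150 mm (y axis), 38 mm high, behind the second row. Origin at the centre of its underside. Not to be moved.

How it is judged:
At the end, for the whole second after the job is handed in: Canister upright on the coaster, within 14 mm of centre; peg flat on its cap, within 13 mm; light lens up, centre 85 to 115 mm left of the bowl's and within 15 mm fore and aft; long key flat on the tray floor; short key and case within 20 mm of their starts; all released, at rest (horizontal distance between canister and coaster below 0.014 m and z of canister in the frame of coaster between 0.002 and 0.007 m and angle between each of canister, long_key's own z axis and vertical below 0.06 rad and horizontal distance between peg and canister below 0.013 m and z of peg in the frame of canister between 0.057 and 0.064 m and angle between peg's own z axis and vertical below 0.1 rad and y of light in the frame of bowl between 0.085 and 0.115 m and x of light in the frame of bowl between -0.015 and 0.015 m and height (world z) of light below 0.004 m and angle between light's own z axis and vertical below 0.08 rad and horizontal distance between long_key and tray below 0.045 m and z of long_key in the frame of tray between 0.002 and 0.008 m and distance of each of short_key, case from where it was at the start of the episode below 0.02 m and linear speed of each of canister, peg, light, long_key below 0.02 m/s); the robot touches nothing.
It fails at once if the shorter key was moved by more than 20 mm (distance of short_key from where it was at the start of the episode above 0.02 m).
It fails at once if the glasses case was moved by more than 20 mm (distance of case from where it was at the start of the episode above 0.02 m).
It also fails if it takes over 109 s, if anything falls off the work surface, if the arm or the gripper's body presses on something with over 40 N, if the wrist force passes 120 N, or if a joint passes its speed limit or range.

## Working session

There is one attempt and no reset: what is moved stays moved. The work goes in short steps, each a Python script; the robot and the scene stay as the last script left them, time stands still between calls to the robot, and variables do not carry over. Pictures are saved under pics/ and viewed, and the job is handed in when it is done.

```bash
ls; mkdir -p pics
python3 - <<'E'
from bench import robot, effector, imaging
import cv2, numpy as np
for n in ["scene","top","wrist"]:
    d=imaging.get_image(n); cv2.imwrite(f"pics/{n}0.png",d["img"][:,:,::-1]); print(n,d["mtx"].tolist(),d["k1"],np.round(d["T"],4).tolist())
print(robot.read_state()["t"],robot.hold_point_z)
E
```

```text
pics
scene [[455.89729004953665, 0.0, 320.07583314442525], [0.0, 455.89729004953665, 242.74649663825278], [0.0, 0.0, 1.0]] -0.052773712669419166 [[0.7963, 0.4934, -0.3501, 0.8559], [0.605, -0.6528, 0.456, -0.3309], [-0.0035, -0.5749, -0.8182, 0.6546], [0.0, 0.0, 0.0, 1.0]]
top [[498.4061534501704, 0.0, 318.7573647616978], [0.0, 498.4061534501704, 235.1217644291883], [0.0, 0.0, 1.0]] -0.07283668460908398 [[-0.0006, -0.997, 0.078, 0.5021], [-0.9999, 0.0018, 0.0145, -0.002], [-0.0146, -0.078, -0.9968, 0.9854], [0.0, 0.0, 0.0, 1.0]]
wrist [[333.0627882270015, 0.0, 314.6207737261379], [0.0, 333.0627882270015, 238.7561922912612], [0.0, 0.0, 1.0]] -0.02445782725982503 [[0.3687, 0.8956, 0.2491, 0.1704], [0.9296, -0.3545, -0.1012, 0.6314], [-0.0023, 0.2689, -0.9632, 0.3838], [0.0, 0.0, 0.0, 1.0]]
0.15 0.0188
```

View pics/top0.png

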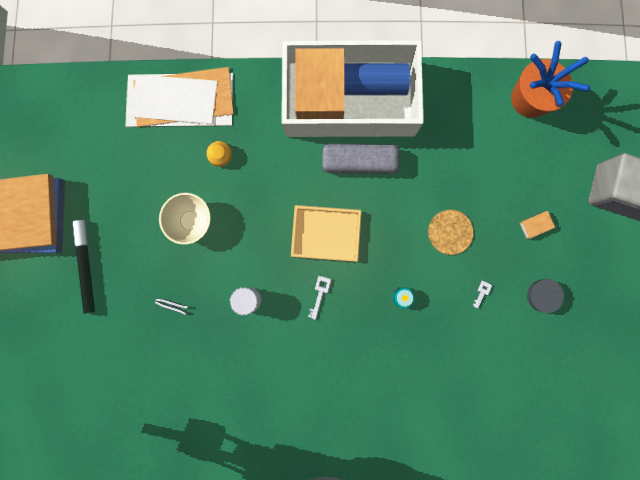

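View pics/scene0.png

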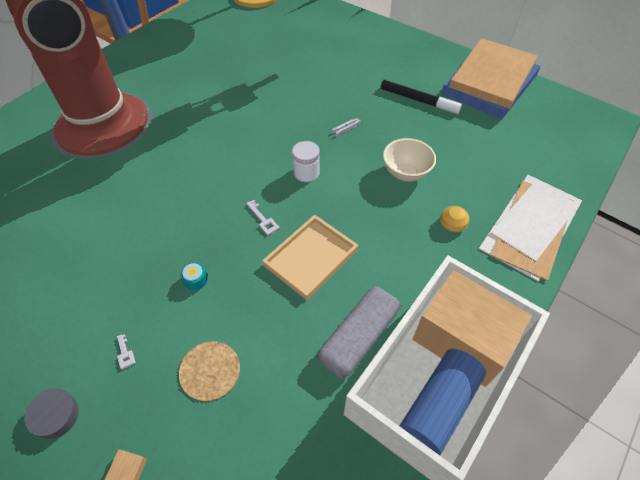

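Run:
```python
import cv2, numpy as np
t=cv2.imread("pics/top0.png")
c=lambda u0,v0,u1,v1,s:cv2.resize(t[v0:v1,u0:u1],None,fx=s,fy=s,interpolation=cv2.INTER_CUBIC)
a=c(140,180,340,330,4)[:,:800];b=c(340,180,540,330,4)
cv2.imwrite("pics/za.png",a);cv2.imwrite("pics/zb.png",b)
```

```text
(no output)
```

View pics/za.png

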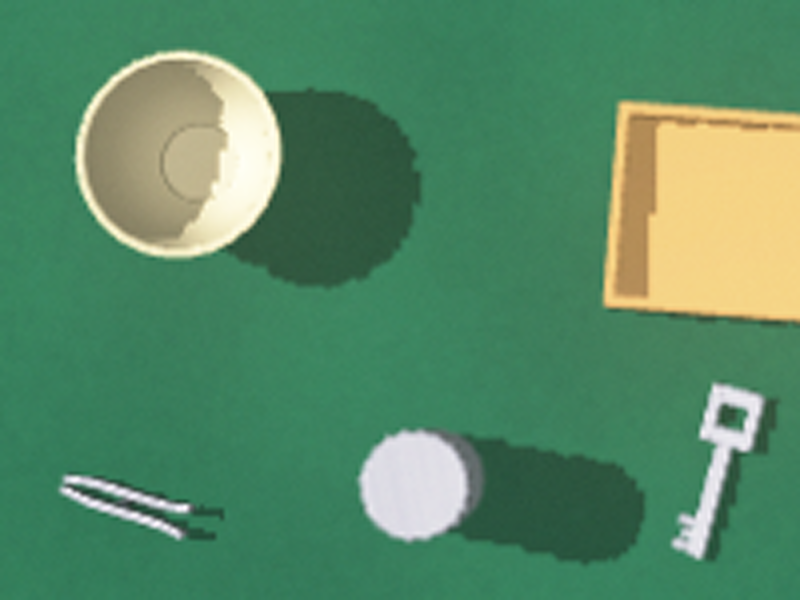

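View pics/zb.png

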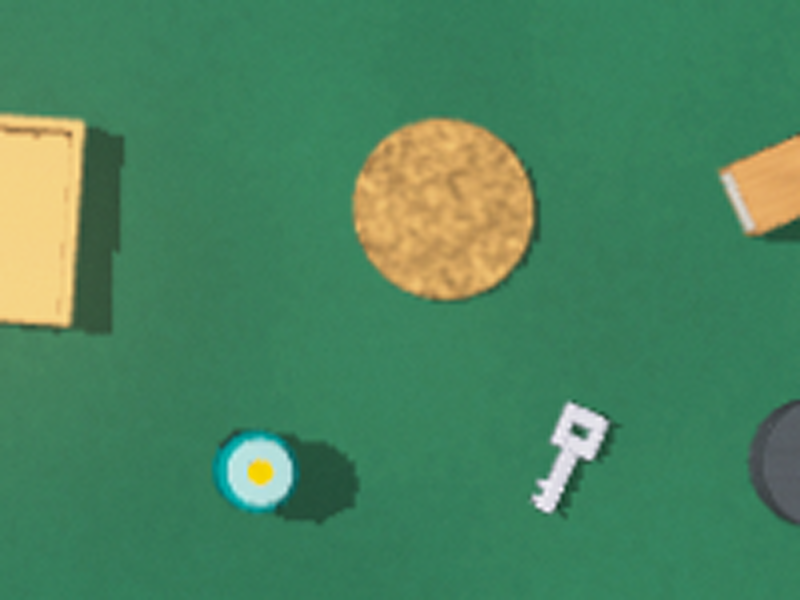

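```bash
cat > h.py <<'E'
import cv2, numpy as np
def towld(d,uv,z):
    uv=np.asarray(uv,float).reshape(-1,2); K=d["mtx"]
    # drawn = ray*(1+k1 r^2)
    p=cv2.undistortPoints(uv.reshape(-1,1,2),np.array(K),np.array([d["k1"],0,0,0,0.])).reshape(-1,2)
    T=np.array(d["T"]); r=np.c_[p,np.ones(len(p))]@T[:3,:3].T; o=T[:3,3]
    s=(z-o[2])/r[:,2]; return (o+r*s[:,None])[:,:2]
def topix(d,P):
    T=np.array(d["T"]); P=np.asarray(P,float).reshape(-1,3); c=(P-T[:3,3])@T[:3,:3]
    return cv2.projectPoints(c,np.zeros(3),np.zeros(3),np.array(d["mtx"]),np.array([d["k1"],0,0,0,0.]))[0].reshape(-1,2)
def mask(img):
    hsv=cv2.cvtColor(img,cv2.COLOR_RGB2HSV)
    green=(hsv[...,0]>65)&(hsv[...,0]<83)&(hsv[...,1]>80)
    return (~green).astype(np.uint8)*255
E
python3 - <<'E'
from bench import imaging
from h import *
rois={"top":{"peg":(150,293,200,320,.008),"can":(225,284,266,318,.06),"lk":(303,273,335,323,.006),"light":(388,284,420,312,.026),"sk":(468,276,496,312,.006),
 "bowl":(152,188,217,248,.045),"coaster":(420,203,480,260,.004),"tray":(285,200,367,267,.016),"case":(315,138,405,178,.038),"pen":(66,215,98,318,.02)},
"scene":{"peg":(325,112,365,142,.008),"lk":(240,195,284,240,.006),"sk":(110,328,140,374,.006),"coaster":(172,335,246,405,.004),"bowl":(378,136,440,186,.045),"tray":(258,212,362,302,.016),"light":(175,258,212,292,.026),"can":(285,136,325,185,.06)}}
import json
vis={}
for n in rois:
    d=imaging.get_image(n); m=mask(d["img"]); vis[n]=cv2.cvtColor(m,cv2.COLOR_GRAY2BGR); cv2.imwrite(f"pics/m_{n}.png",m)
    for k,(u0,v0,u1,v1,z) in rois[n].items():
        mm=np.zeros_like(m); mm[v0:v1,u0:u1]=m[v0:v1,u0:u1]
        cs=[c for c in cv2.findContours(mm,cv2.RETR_EXTERNAL,cv2.CHAIN_APPROX_NONE)[0] if len(c)>12]
        pts=np.vstack(cs).reshape(-1,2)
        w=towld(d,pts,z).astype(np.float32)*1000
        (cx,cy),r=cv2.minEnclosingCircle(w); R=cv2.minAreaRect(w)
        print(n,k,"circ",np.round([cx,cy,r],1),"rect",np.round(R[0],1),np.round(R[1],1),round(R[2],1))
E
```

```text
top peg circ [441.7 302.8  33.7] rect [439.8 303.5] [67.  17.2] 74.4
top can circ [454.1 148.6  29.6] rect [453.7 148.8] [52.7 56.3] 45.5
top lk circ [455.5   9.9  43.1] rect [456.2  12.3] [28.  86.1] 73.9
top light circ [ 456.9 -149.9   21. ] rect [ 457.6 -150.6] [40.4 39.4] 44.5
top sk circ [ 461.7 -306.7   28. ] rect [ 461.4 -305.9] [23.8 54.7] 62.1
top bowl circ [609.1 269.5  50.7] rect [609.2 269.2] [100.5  99.3] 1.0
top coaster circ [ 585.2 -248.4   46.3] rect [ 585.7 -248.5] [89.7 89.7] 89.0
top tray circ [582.3  -1.9  83.3] rect [581.8  -6.2] [142.9 104.5] 85.8
top case circ [725.7 -68.2  76.1] rect [724.7 -68.1] [147.1  57.1] 89.8
top pen circ [517.7 486.   92.8] rect [518.8 479.3] [185.4  27. ] 8.8
scene peg circ [444.4 301.8  37.7] rect [440.1 303.1] [74.3 26.1] 73.6
scene lk circ [455.9   9.2  45.1] rect [456.5  12.1] [29.7 89.9] 73.5
scene sk circ [ 462.1 -306.7   29.3] rect [ 461.8 -306.8] [24.2 57.9] 63.5
scene coaster circ [ 585.  -248.1   46.4] rect [ 584.9 -247.9] [90.5 91.3] 85.7
scene bowl circ [611.1 263.7  59. ] rect [612.3 264.7] [100.3 114. ] 37.3
scene tray circ [555.4  -3.7 103.9] rect [ 5.451e+02 -4.000e-01] [139.1 186.3] 85.7
scene light circ [ 464.  -155.    27.2] rect [ 463.9 -155.2] [40.  54.1] 68.6
scene can circ [468.1 129.9  53.2] rect [468.2 129.6] [ 52.  105.2] 37.3
```

View pics/m_top.png

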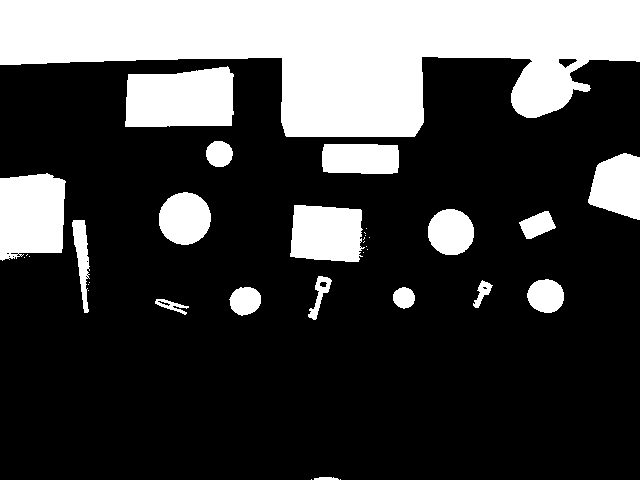

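```bash
cat >> h.py <<'E'
from scipy.spatial.transform import Rotation as Ro
def quat(deg):
    a=np.radians(deg); x=np.array([np.cos(a),np.sin(a),0]); z=np.array([0,0,-1.]); y=np.cross(z,x)
    return Ro.from_matrix(np.c_[x,y,z]).as_quat()
E
python3 - <<'E'
from bench import imaging,robot
from h import *
d=imaging.get_image("top")
c=towld(d,[[294.75,205.25],[290.75,256.25],[358,262],[361.5,210]],.016)*1000
print("tray",c.round(1).tolist(),c.mean(0).round(1)); e=(c[0]+c[1]-c[2]-c[3]); print("tray y-axis deg",np.degrees(np.arctan2(e[1],e[0])), np.degrees(np.arctan2(*(c[0]+c[3]-c[1]-c[2])[::-1])))
print("can",towld(d,[[243.75,301.4]],.06)*1000, "light",towld(d,[[340+256/4-.1,180+470.5/4]],.024)*1000)
s=imaging.get_image("scene")
im=s["img"].copy()
for P in [(.454,.1505,.06),(.4575,-.1505,.028),(.609,.269,.045),(.585,-.248,.004),(.440,.303,.01),(.456,.012,.006),(.582,-.004,.005)]:
    u=topix(s,P)[0]; cv2.drawMarker(im,tuple(int(round(v)) for v in u),(255,0,0),0,7)
cv2.imwrite("pics/sc_mark.png",im[:,:,::-1])
for nm,p,angs in [("can",(.454,.15,.015),(0,90,180,-90)),("coaster",(.585,-.248,.02),(0,90,180,-90)),("peg",(.44,.303,.002),(-15.6,164.4)),("pegput",(.585,-.248,.066),(0,90,180,-90)),("light",(.4575,-.1505,.003),(0,180,90,-90)),("lput",(.609,.369,.003),(0,180)),("lk",(.483,.0045,.0015),(73.9,-106.1)),("lkput",(.58,.02,.02),(0,180,-4,176))]:
  for a in angs:
    q=robot.inverse_kinematics(p,quat(a)); q2=robot.inverse_kinematics((p[0],p[1],.18),quat(a))
    print(nm,a,None if q is None else np.round(q,2).tolist(), None if q2 is None else round(q2[6],2))
E
```

```text
tray [[636.8, 59.3], [536.8, 66.7], [525.4, -64.0], [627.1, -71.6]] [581.5  -2.4]
tray y-axis deg 85.40251230909158 -4.257516335350696
can [[451.55624683 150.59822482]] light [[ 456.78293389 -151.17187146]]
can 0 [-0.51, 0.62, 0.22, 2.09, -0.29, 0.46, -0.07] -0.18
can 90 [-0.32, 0.61, -0.07, 2.08, 0.09, 0.45, 1.11] 1.21
can 180 [-0.08, 0.65, -0.43, 2.07, 0.53, 0.53, 2.25] 2.56
can -90 [-0.68, 0.66, 0.48, 2.09, -0.61, 0.53, -1.32] -1.53
coaster 0 [0.16, 0.8, 0.35, 1.64, -0.36, 0.77, 0.68] 0.77
coaster 90 [0.38, 0.77, -0.02, 1.63, 0.02, 0.74, 1.92] 2.08
coaster 180 [-0.19, 1.07, 1.13, 1.65, -1.06, 1.15, -1.91] -2.12
coaster -90 [0.05, 0.84, 0.56, 1.64, -0.57, 0.83, -0.72] -0.61
peg -15.6 [-0.8, 0.7, 0.24, 1.94, -0.31, 0.53, -0.62] -0.71
peg 164.4 [-0.4, 0.72, -0.38, 1.93, 0.46, 0.58, 1.79] 1.99
pegput 0 [0.09, 0.76, 0.49, 1.61, -0.43, 0.88, 0.74] 0.77
pegput 90 [0.34, 0.71, 0.05, 1.6, -0.04, 0.83, 1.97] 2.08
pegput 180 [-0.19, 0.99, 1.13, 1.62, -0.96, 1.18, -1.97] -2.12
pegput -90 [-0.02, 0.81, 0.7, 1.61, -0.62, 0.95, -0.67] -0.61
light 0 [0.15, 0.65, 0.18, 2.08, -0.26, 0.43, 0.53] 0.68
light 180 [0.67, 0.71, -0.6, 2.07, 0.73, 0.58, 2.69] -2.19
light 90 [0.32, 0.64, -0.07, 2.08, 0.1, 0.43, 1.74] 2.01
light -90 [0.06, 0.66, 0.32, 2.09, -0.45, 0.46, -0.85] -0.53
lput 0 [-0.69, 0.91, 0.23, 1.39, -0.23, 0.87, -0.4] -0.42
lput 180 [-0.33, 0.94, -0.5, 1.37, 0.49, 0.95, 2.2] 2.31
lk 73.9 [-0.03, 0.64, -0.03, 2.08, 0.05, 0.42, 1.18] 1.32
lk -106.1 [-0.37, 0.7, 0.48, 2.09, -0.65, 0.51, -1.25] -1.4
lkput 0 [-0.25, 0.73, 0.29, 1.8, -0.32, 0.66, 0.22] 0.16
lkput 180 [0.22, 0.75, -0.47, 1.78, 0.49, 0.72, 2.62] 2.41
lkput -4 [-0.26, 0.73, 0.31, 1.8, -0.34, 0.66, 0.17] 0.1
lkput 176 [0.21, 0.75, -0.45, 1.78, 0.47, 0.72, 2.57] 2.8
```

View pics/sc_mark.png

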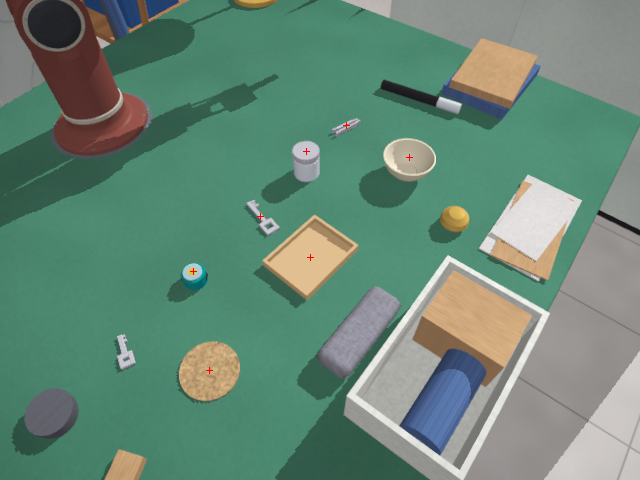

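The red marks in the scene view land on the object centres: canister (306,151), peg (346,125), light (193,271), coaster (209,370). The two cameras agree, so I'll start with the canister.

```bash
cat >> h.py <<'E'
from bench import robot,effector,imaging
def st(m=""):
    s=robot.read_state(); print(m,"t",round(s["t"],1),"tcp",np.round(s["tcp_pos"],4).tolist(),"F",np.round(s["wrist_force"],1).tolist(),"gap mm",round(s["finger_gap"]*93,1))
def pick(x,y,z,a,N,hi=.18):
    robot.move_ptp((x,y,hi),quat(a)); robot.move_linear((x,y,z+.03),speed=.2); robot.move_linear((x,y,z),speed=.05); st("down")
    effector.grab(N); st("grab"); robot.move_linear((x,y,hi),speed=.15); st("up")
def put(x,y,z,a,hi=.18):
    robot.move_ptp((x,y,hi),quat(a)); robot.move_linear((x,y,z+.02),speed=.15); robot.move_linear((x,y,z),speed=.03); st("down")
    effector.gripper_open(); st("open"); robot.move_linear((x,y,hi),speed=.15)
def snap(n,f,box=None,s=1):
    d=imaging.get_image(n); im=d["img"]
    if box: im=im[box[1]:box[3],box[0]:box[2]]
    cv2.imwrite(f"pics/{f}.png",cv2.resize(im,None,fx=s,fy=s,interpolation=cv2.INTER_CUBIC)[:,:,::-1]); return d
E
python3 - <<'E'
from h import *
pick(.4525,.1505,.016,0,25)
snap("scene","c1")
E
```

```text
down t 3.7 tcp [0.4526, 0.1504, 0.0159] F [1.0, -0.2, 1.3] gap mm 92.7
grab t 4.5 tcp [0.4528, 0.1505, 0.0161] F [0.2, -0.1, 1.1] gap mm 47.9
up t 5.8 tcp [0.4517, 0.1503, 0.1792] F [1.5, 0.5, -0.8] gap mm 48.2
```

View pics/c1.png

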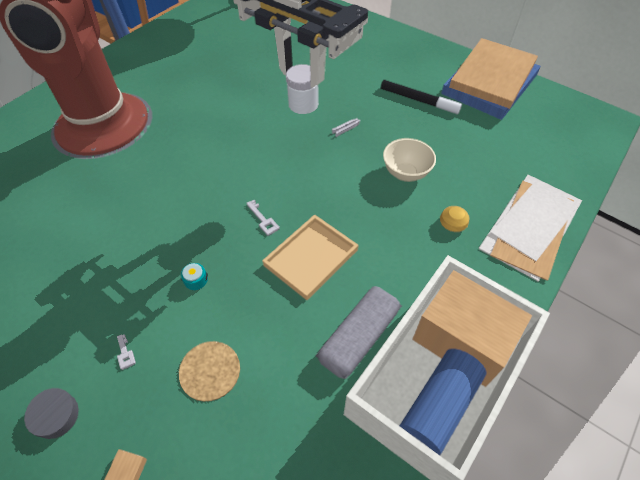

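The canister hangs upright in the jaws at (303,90). Next: place it on the coaster, then pick up the peg and check the canister's position.

Run:
```python
from h import *
put(.585,-.248,.0207,0)
pick(.440,.3032,.002,-15.6,15)
d=snap("top","c2",(380,170,540,290),5)
snap("scene","c2s",(220,60,420,210),4)
```

```text
down t 9.3 tcp [0.5851, -0.2481, 0.0207] F [-0.0, -0.0, -1.9] gap mm 48.3
open t 10.1 tcp [0.585, -0.248, 0.0207] F [-0.4, 0.2, -0.6] gap mm 92.9
down t 15.0 tcp [0.4401, 0.3032, 0.0019] F [-0.3, -0.4, 0.6] gap mm 93.0
grab t 16.5 tcp [0.44, 0.3032, 0.002] F [-0.1, 0.9, -0.7] gap mm 0.8
up t 17.8 tcp [0.4393, 0.3029, 0.1792] F [0.7, 0.5, -0.4] gap mm 0.8
```

View pics/c2.png

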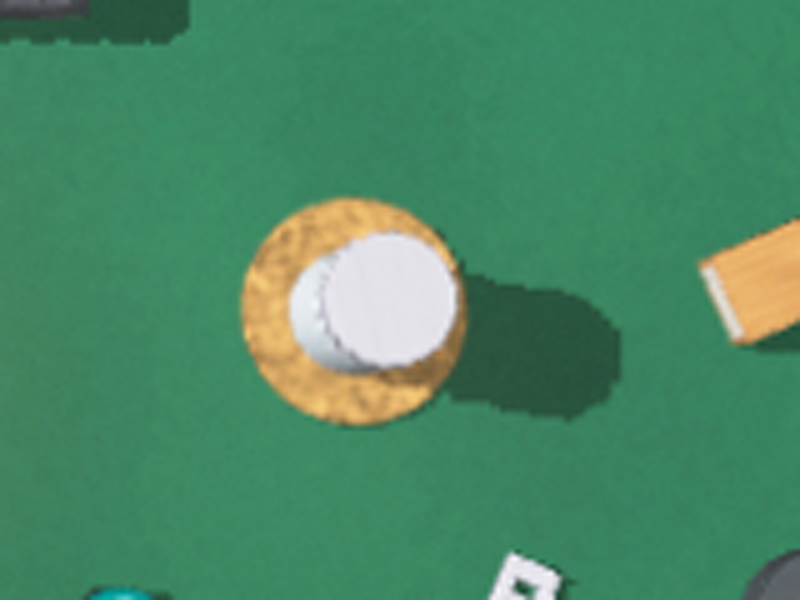

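Run:
```python
from h import *
snap("scene","c2f")
```

```text
(no output)
```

View pics/c2f.png

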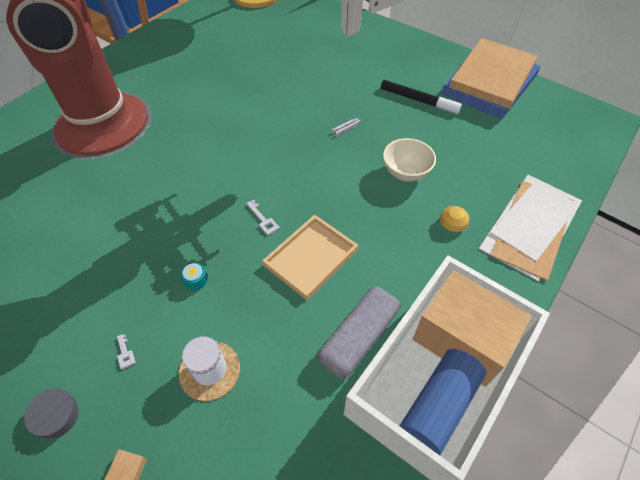

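The grasp missed: the gap closed to 0.8 mm and the peg is still on the table at (346,126). The canister is on the coaster. I'll take close views of the peg and the fingers.

Run:
```python
from h import *
d=snap("top","c3",(140,280,220,330),8)
print("can", towld(d,[[458.1,229.7]],.064)*1000)
snap("scene","c3s",(300,90,400,165),8)
snap("wrist","c3w")
effector.gripper_open(); st()
```

```text
can [[ 583.82418675 -247.63533281]]
 t 19.6 tcp [0.44, 0.3032, 0.18] F [-0.5, -0.8, -1.0] gap mm 93.4
```

View pics/c3.png

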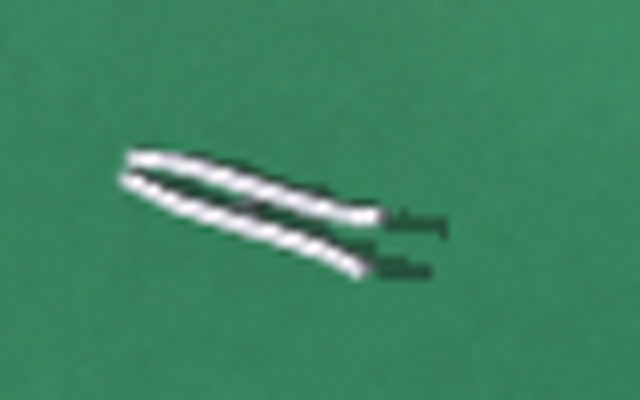

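View pics/c3s.png

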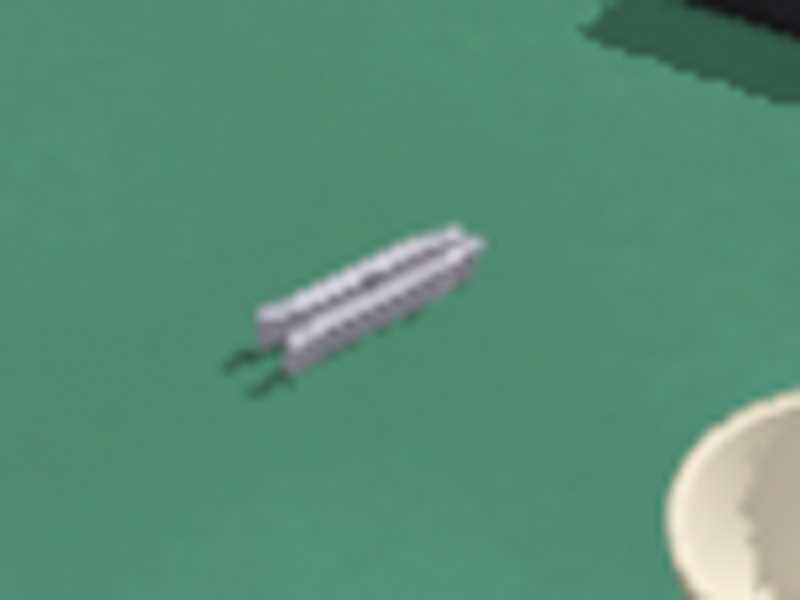

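View pics/c3w.png

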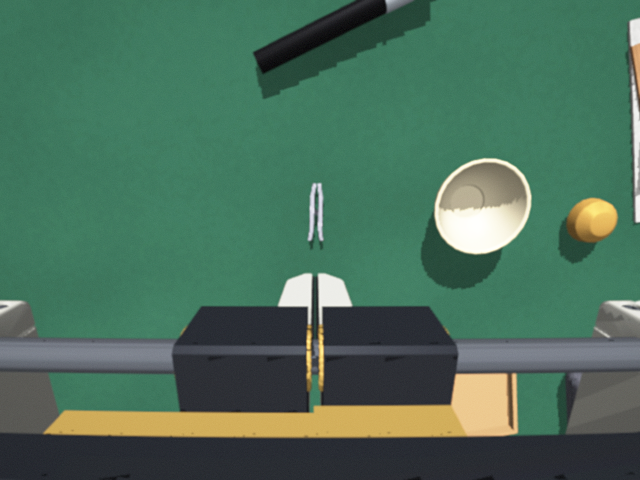

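Run:
```python
from h import *
d=snap("wrist","c4w")
print(topix(d,[(.44,.3032,.18),(.44,.3032,.199),(.44,.3032,0),(.44,.3032,.01)]).round(1).tolist())
print(np.round(d["T"],3).tolist(), robot.read_state())
```

```text
[[313.4, 266.0], [313.3, 277.2], [314.1, 212.2], [314.1, 213.9]]
[[0.963, -0.259, -0.074, 0.461], [-0.27, -0.927, -0.26, 0.375], [-0.001, 0.27, -0.963, 0.382], [0.0, 0.0, 0.0, 1.0]] {'t': 19.6417, 'joint_pos': array([-0.95489897,  0.46824539,  0.46394746,  1.77295413, -0.24931316,
        0.9586987 , -0.66194289]), 'qd': array([ 0.00044256, -0.00054834,  0.00106906, -0.00021423,  0.00011786,
       -0.00048393,  0.00025742]), 'tau': array([-4.59883523e-06, -3.55642748e+01,  3.93650338e+00, -1.48055479e+01,
       -4.92705556e-02, -3.53595510e-02,  2.88685521e-05]), 'tcp_pos': array([0.44001616, 0.30321093, 0.17999973]), 'eef_rot': array([ 9.90748840e-01, -1.35708271e-01,  1.37962644e-05, -3.23395818e-07]), 'wrist_force': array([-0.04477836,  0.61924767,  0.11076406]), 'ft_torque': array([-0.07573877,  0.10945296,  0.02626495]), 'finger_gap': 1.0021467203248886}
```

View pics/c4w.png

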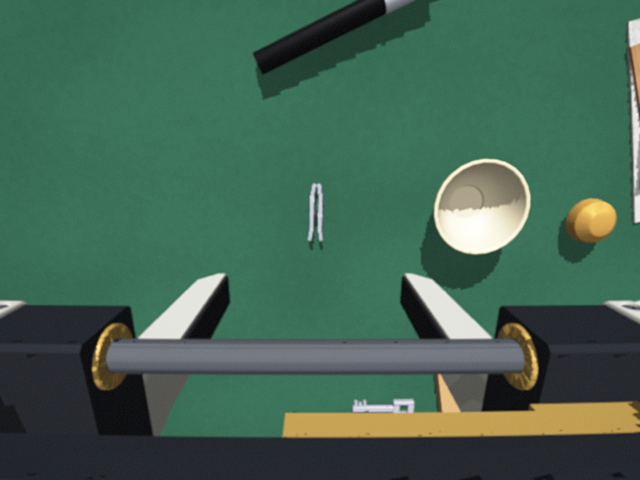

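Run:
```python
from h import *
d=snap("wrist","c5w",(120,240,520,440),2)
a=np.radians(-15.6); x=np.array([np.cos(a),np.sin(a),0]); y=np.array([-np.sin(a),np.cos(a),0])
for dz in (0,.01,.019,.03,.04):
    for half in (.0465,):
        P=[np.array([.44,.3032,.18+dz])+s*half*x+7.5e-3*f*y for s in(-1,1) for f in (1,-1)]
        print(dz,topix(d,P).round(0).tolist())
```

```text
0 [[241.0, 255.0], [242.0, 277.0], [386.0, 255.0], [385.0, 277.0]]
0.01 [[237.0, 260.0], [239.0, 283.0], [389.0, 260.0], [388.0, 283.0]]
0.019 [[234.0, 265.0], [235.0, 289.0], [393.0, 265.0], [391.0, 289.0]]
0.03 [[229.0, 272.0], [231.0, 297.0], [397.0, 272.0], [395.0, 297.0]]
0.04 [[224.0, 279.0], [227.0, 305.0], [402.0, 279.0], [400.0, 305.0]]
```

View pics/c5w.png

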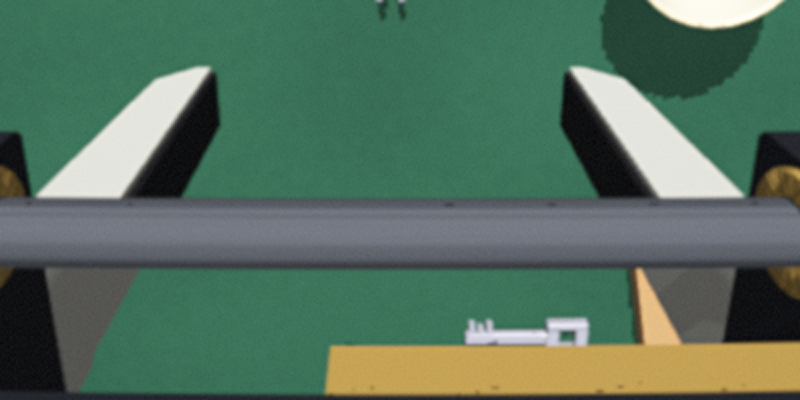

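The wrist view shows the finger tips at (228,276) and (402,275). That matches points about 36 mm above the reported TCP, so the fingers end well short of it. The missed peg and the canister held only by its top edge both fit this. I'll check it by gently touching the table around the peg.

Run:
```python
from h import *
robot.move_linear((.44,.3032,-.015),speed=.15); st()
snap("scene","c6",(250,30,450,180),4)
z=-.015; f0=robot.read_state()["wrist_force"][2]
while z>-.045:
    z-=.002
    robot.move_linear((.44,.3032,z),speed=.03)
    s=robot.read_state(); f=s["wrist_force"][2]-f0
    print(round(z,4),round(s["tcp_pos"][2],4),round(f,1),end=" | ")
    if abs(f)>4: break
st()
```

```text
t 21.1 tcp [0.4406, 0.3036, -0.0142] F [0.7, 0.9, 0.1] gap mm 92.8
-0.017 -0.0168 -0.1 | -0.019 -0.0191 -1.0 | -0.021 -0.0212 -0.7 | -0.023 -0.0231 -0.3 | -0.025 -0.0251 0.5 | -0.027 -0.0271 -0.1 | -0.029 -0.0291 -0.1 | -0.031 -0.0311 0.3 | -0.033 -0.0331 -0.5 | -0.035 -0.0351 -0.4 | -0.037 -0.0356 9.7 |  t 23.9 tcp [0.4402, 0.3034, -0.0356] F [-2.7, -1.3, 10.0] gap mm 93.1
```

View pics/c6.png

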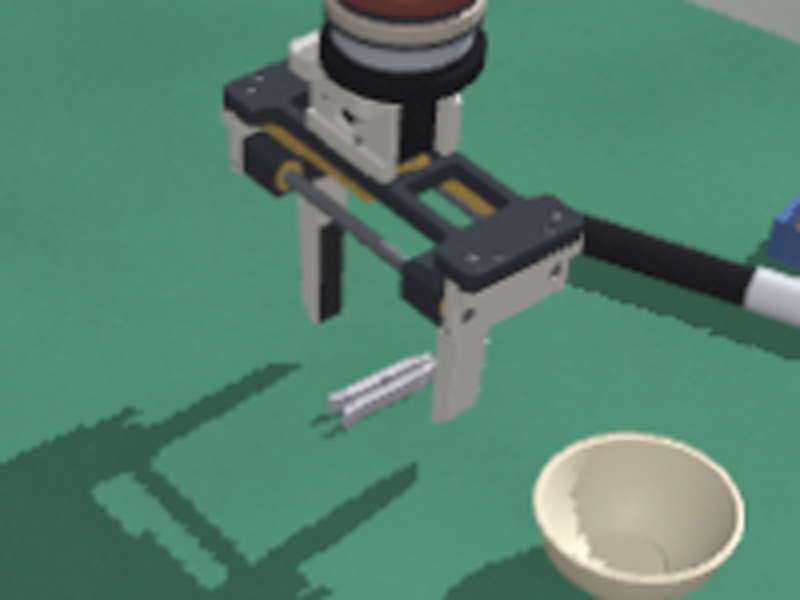

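The table contact is at TCP z = −0.0357, so the tips sit 35.7 mm above the reported TCP. I'll apply that offset to every height from here.

```bash
sed -i 's/^def st/OFF=-.0357\ndef st/' h.py
python3 - <<'E'
from h import *
robot.move_linear((.44,.3032,OFF+.0022),speed=.03)
effector.grab(15); st("grab"); robot.move_linear((.44,.3032,.12),speed=.15); st("up")
snap("scene","c7",(250,0,450,150),4); snap("wrist","c7w",(160,160,480,400),2)
E
```

```text
grab t 25.4 tcp [0.4401, 0.3032, -0.0335] F [-0.1, -1.2, 0.2] gap mm 13.5
up t 26.6 tcp [0.4393, 0.3028, 0.1192] F [0.5, -0.6, 0.0] gap mm 13.8
```

View pics/c7w.png

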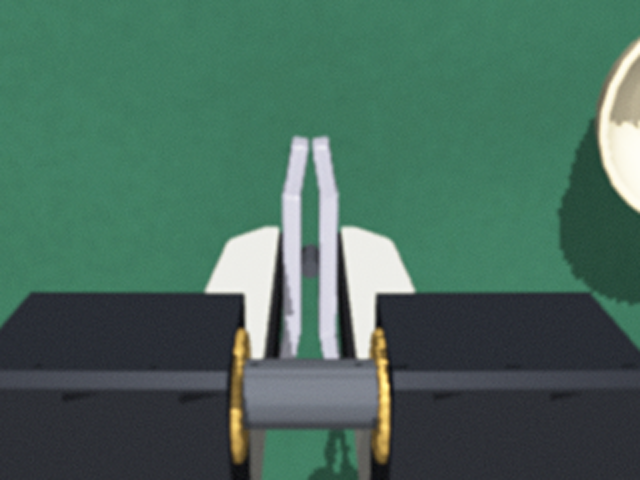

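View pics/c7.png

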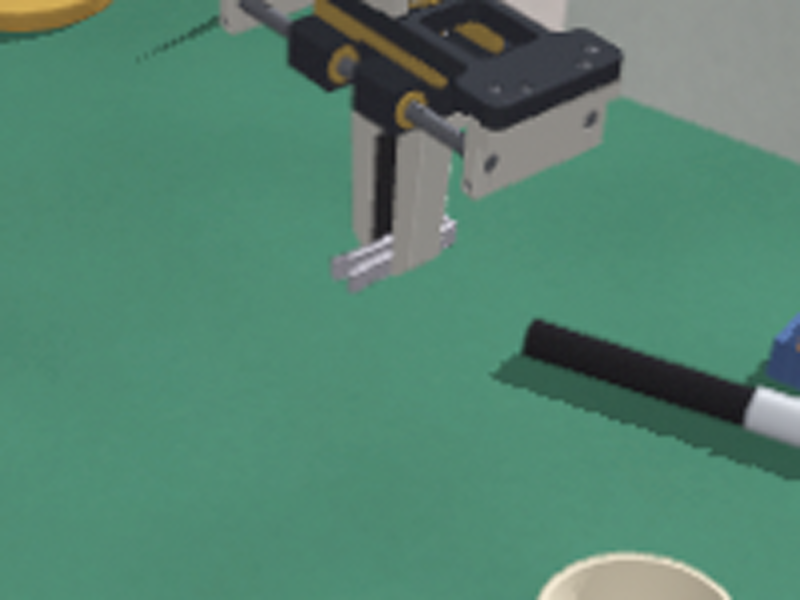

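The peg is held level with its pin between the fingers. Next: lay it on the cap, then pick up the light.

Run:
```python
from h import *
put(.5845,-.248,OFF+.064+.0022+.0006,0,hi=.13)
snap("scene","c8",(150,300,270,390),6)
pick(.457,-.1508,OFF+.003,0,20,hi=.13)
snap("top","c8t",(380,170,540,290),5); snap("scene","c8s")
```

```text
down t 30.2 tcp [0.5846, -0.2481, 0.0311] F [0.0, -0.2, -0.7] gap mm 13.9
open t 31.5 tcp [0.5845, -0.248, 0.0311] F [-0.9, -0.5, 0.2] gap mm 93.1
down t 34.6 tcp [0.457, -0.1509, -0.0328] F [0.1, 0.0, 0.3] gap mm 92.9
grab t 35.5 tcp [0.457, -0.1509, -0.0327] F [-0.0, 0.3, -0.5] gap mm 39.6
up t 36.8 tcp [0.4563, -0.1505, 0.1293] F [-0.2, 0.2, -0.6] gap mm 39.8
```

View pics/c8t.png

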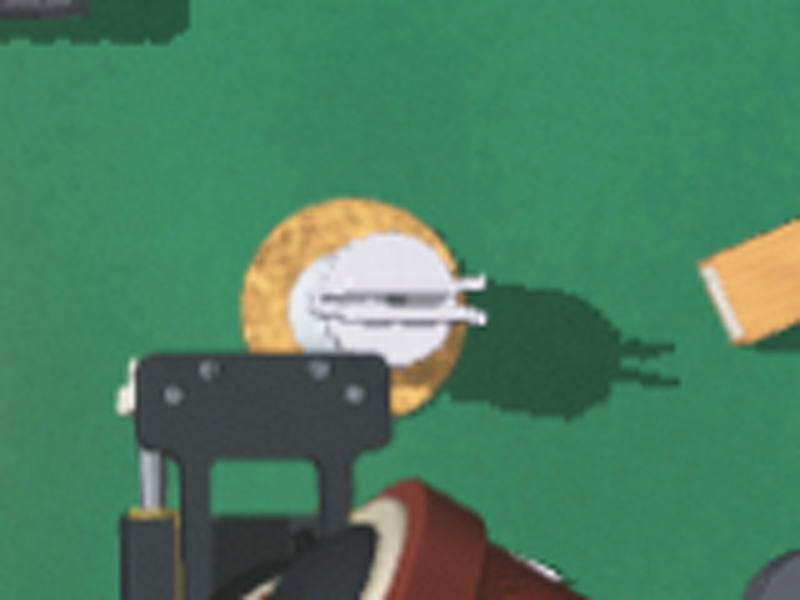

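View pics/c8s.png

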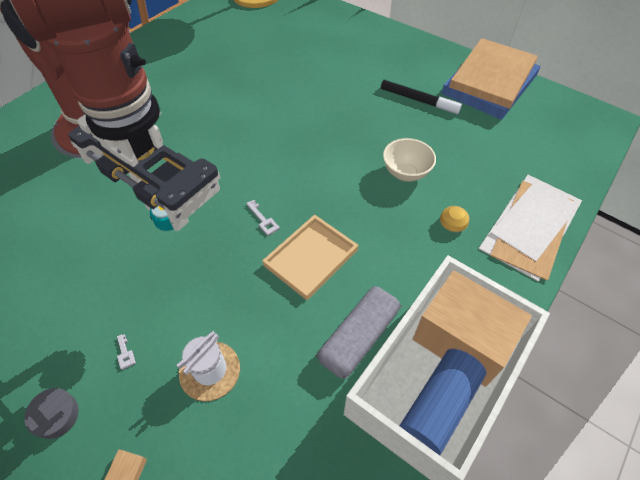

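The peg lies on the cap with its pin about 2 mm from the cap centre, and the light is held at (163,217). Next: place the light, then pick up the long key.

Run:
```python
from h import *
put(.609,.369,OFF+.0036,0,hi=.13)
pick(.4832,.0043,OFF+.0012,73.8,25,hi=.13)
d=snap("top","c9t",(60,150,260,270),4); snap("scene","c9s"); snap("wrist","c9w",(160,160,480,400),2)
```

```text
down t 40.7 tcp [0.6091, 0.369, -0.0322] F [0.4, -0.4, -0.7] gap mm 40.0
open t 41.7 tcp [0.609, 0.369, -0.0321] F [-0.2, -1.1, -0.7] gap mm 93.1
down t 46.0 tcp [0.4832, 0.0043, -0.0346] F [0.5, 0.1, 0.4] gap mm 93.3
grab t 47.0 tcp [0.4832, 0.0043, -0.0345] F [0.5, 0.6, 0.1] gap mm 25.1
up t 48.3 tcp [0.4824, 0.0043, 0.1293] F [0.1, 0.7, -1.4] gap mm 25.3
```

View pics/c9t.png

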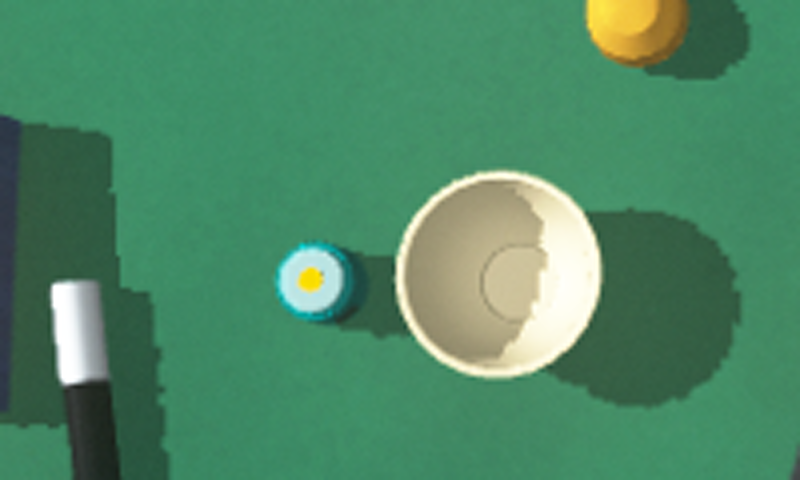

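View pics/c9s.png

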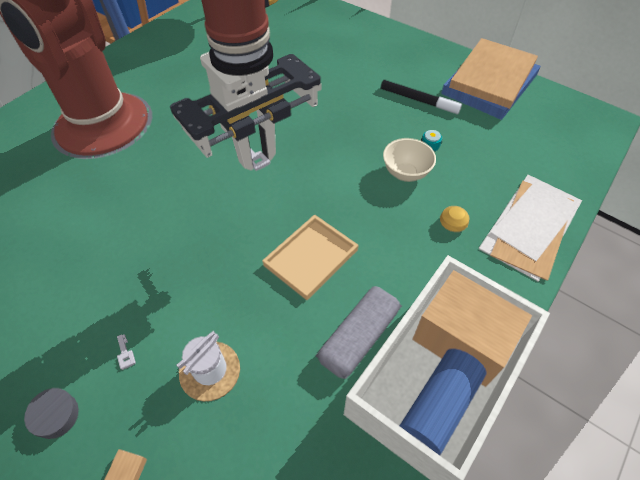

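View pics/c9w.png

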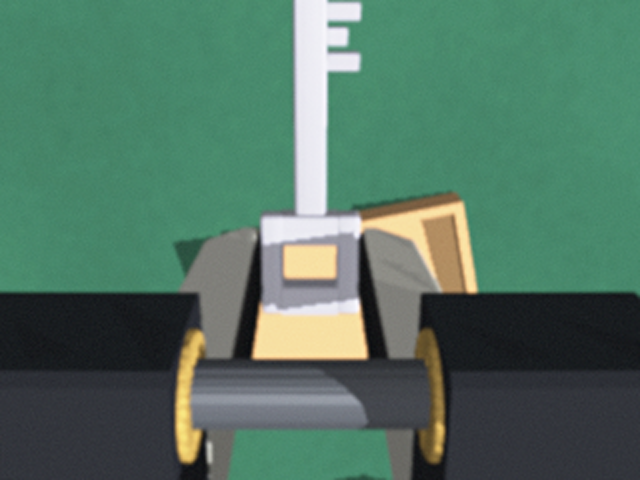

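The light stands lens up beside the bowl, at (432,138) in the scene view, and the key is held flat by its bow. Opened fully, the fingers would span 128 mm against a 90 mm inside width. So I'll release the key with the tips just above the walls, a drop of about 12 mm.

Run:
```python
from h import *
put(.5793,-.031,OFF+.0178,-4.5,hi=.13)
robot.move_ptp((.45,.05,.15),quat(0)); st()
snap("top","d1",(270,190,390,280),6); snap("scene","d1s",(230,190,390,310),5); snap("top","d1f"); snap("scene","d1sf")
```

```text
down t 51.2 tcp [0.5794, -0.0311, -0.0179] F [0.6, 0.3, -0.7] gap mm 25.4
open t 52.4 tcp [0.5793, -0.031, -0.0179] F [-0.5, 0.4, -0.0] gap mm 92.9
 t 54.2 tcp [0.4511, 0.0496, 0.1501] F [1.2, -0.4, -0.4] gap mm 92.9
```

View pics/d1.png

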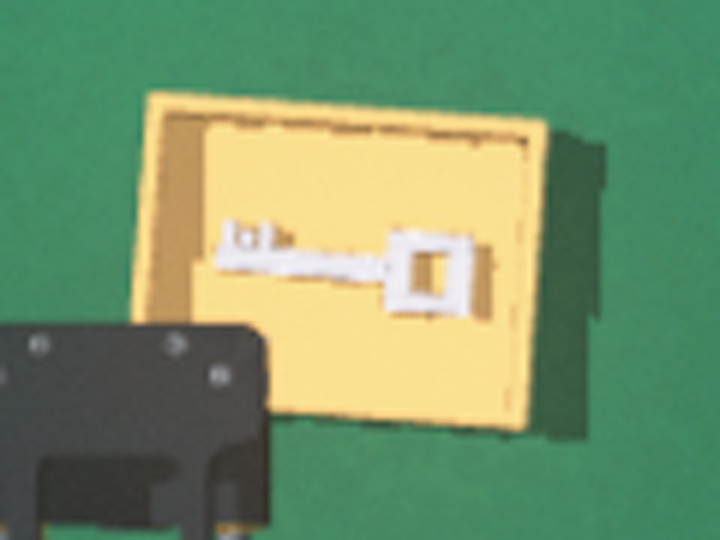

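View pics/d1s.png

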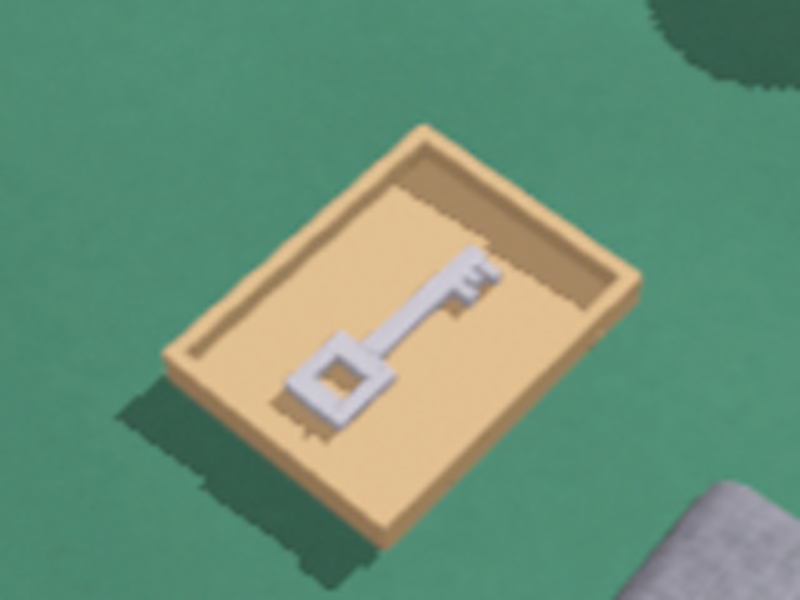

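View pics/d1f.png

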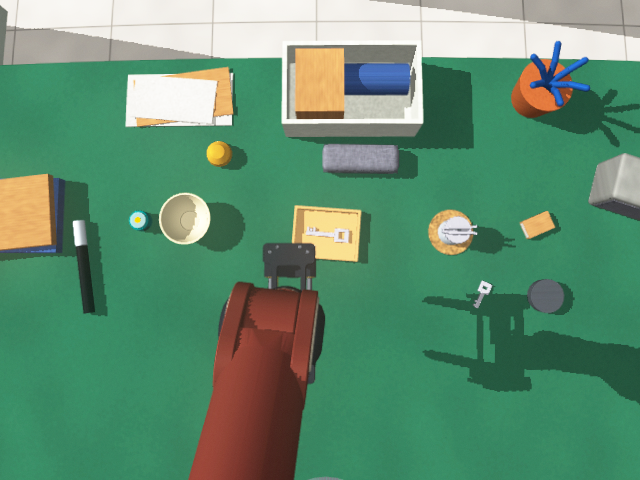

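Run:
```python
from h import *
for n,b in (("top",(300,220,355,248)),("scene",(282,232,336,280))):
    d=imaging.get_image(n); h=cv2.cvtColor(d["img"],cv2.COLOR_RGB2HSV)
    m=((h[...,1]<60)&(h[...,2]>130)).astype(np.uint8); mm=np.zeros_like(m); mm[b[1]:b[3],b[0]:b[2]]=m[b[1]:b[3],b[0]:b[2]]
    p=cv2.findNonZero(mm).reshape(-1,2)
    R=cv2.minAreaRect((towld(d,p,.011)*1000).astype(np.float32)); print(n,"key",np.round(R[0],1),np.round(R[1],1),round(R[2],1))
    if n=="top":
        m=mask(d["img"])
        for k,(u0,v0,u1,v1,z) in {"light":(125,205,152,235,.026),"bowl":(154,188,217,248,.045),"sk":(468,276,496,312,.006),"case":(315,138,405,178,.038)}.items():
            q=np.zeros_like(m); q[v0:v1,u0:u1]=m[v0:v1,u0:u1]; w=(towld(d,cv2.findNonZero(q).reshape(-1,2),z)*1000).astype(np.float32)
            print(k,np.round(cv2.minEnclosingCircle(w),1) if 0 else [np.round(cv2.minEnclosingCircle(w)[0],1),np.round(cv2.minAreaRect(w)[0],1)])
```

```text
top key [578.9   2.7] [37.7 97.1] 6.0
light [array([607.4, 363.6]), array([607.1, 363.8])]
bowl [array([608.9, 269.8]), array([609. , 269.3])]
sk [array([ 461.7, -306.7]), array([ 461.4, -305.9])]
case [array([725.7, -68.2]), array([724.7, -68.1])]
scene key [578.9  -5.1] [ 79.9 103.9] 46.2
```

Run:
```python
from h import *
import cv2
im=cv2.imread("pics/d1sf.png")
cv2.imwrite("pics/d2.png",cv2.resize(im[320:410,150:270],None,fx=6,fy=6,interpolation=cv2.INTER_CUBIC))
```

```text
(no output)
```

View pics/d2.png

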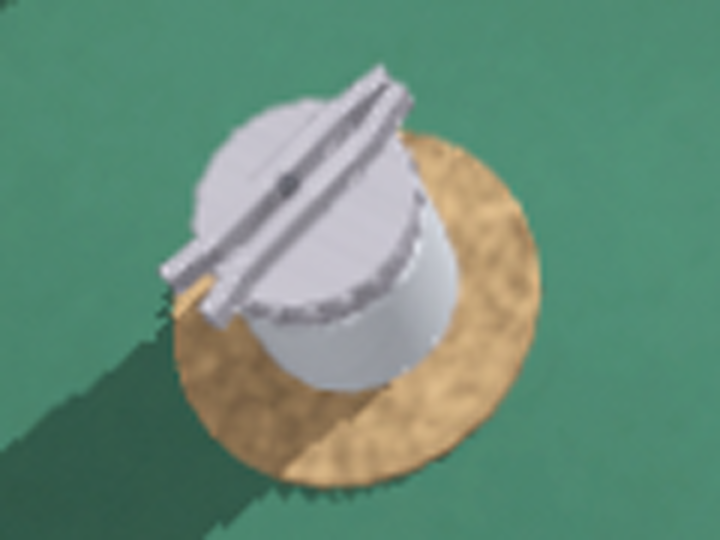

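Run:
```python
from h import *
t=imaging.get_image("top"); s=imaging.get_image("scene")
print("light lens",towld(t,[[137.75,219.75]],.028)*1000)
print("key top",[(towld(t,[p],.011)*1000).round(1).tolist() for p in ([348.7,236.3],[306.2,232.6])])
print("key scene",[(towld(s,[p],.011)*1000).round(1).tolist() for p in ([230+315/5,190+407/5],[230+483/5,190+252/5])])
print("pin scene",towld(s,[[150+289/6,320+182/6]],.075)*1000,"cap",towld(s,[[150+308/6,320+208/6]],.064)*1000)
print("pin top",towld(t,[[380+397/5,170+299/5]],.075)*1000,"cap top",towld(t,[[458.1,229.7]],.064)*1000)
```

```text
light lens [[607.87098114 367.06245308]]
key top [[[575.9, -46.4]], [[583.3, 36.9]]]
key scene [[[579.8, -45.3]], [[586.5, 38.6]]]
pin scene [[ 584.10300262 -247.03502651]] cap [[ 586.87518486 -247.18722489]]
pin top [[ 582.66026635 -247.10490235]] cap top [[ 583.82418675 -247.63533281]]
```

```bash
python3 -c "
from h import *
robot.close_job()"
```

```text
the job is handed in; nothing more can be done
```

The job is handed in at about 54 s of the 109 s allowed, with everything placed and released; the interface gives no verdict.

Last checks, measured in the top and scene images:

| Item | Result | Allowed |
|---|---|---|
| Canister | upright, within about 2 mm of the coaster centre | 14 mm |
| Peg | flat on the cap, pin 1–3 mm from the cap centre | 13 mm |
| Light | lens up, about 97 mm left of the bowl centre and 1 mm fore and aft | 85–115 mm left, 15 mm fore and aft |
| Long key | flat on the tray floor (83.6 and 84.2 mm long in the two views), 1–2 mm from the tray centre | 45 mm |
| Short key and case | same measured positions as at the start | 20 mm |

**Problems and disagreements:**
- **Missed peg grasp:** the first attempt closed on nothing. The fingers end about 36 mm above the reported TCP, seen in the wrist image and confirmed by a light table touch of about 10 N. I corrected every height after that. The canister had already been moved, held only by its cap, but it stood correctly.
- **Key drop:** the fully open fingers do not fit inside the tray, so I let the key go from about 12 mm above the floor.
- **Poor automatic measurements:** the colour-mask size of the key in the tray was unusable, so I read its end points by hand. For the light, the mask put it at 94 mm and the lens centre at 97 mm; both are within limits.

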